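Charge the mill jar with grinding balls and dock it

TASK

Use the red-handled scoop to move at least four of the five ceramic balls from the green tray into the steel jar, without touching a ball with the gripper, and put the scoop back standing level in the middle of its rubber mat. Once the jar is charged, slide its blue carrier along the rail by the black post until it is fully home against the stop under the white head. Any balls left over stay in the tray, none may end up anywhere else; leave the other things on the bench alone.

Things in the scene. Friction and masses are not known exactly. Their poses are not given: they have to be found in the camera images.
- scoop: Small aluminium hand scoop, red handle, about 150 g. Origin: centre of the floor's underside; x to the open nose, y across, z up. Flat floor 90 (x) by 89 (y) mm, 2.5 mm thick; nose edge at x = +45, back wall at x = -45 mm, 40 high; side walls 2.5 thick, 38 high at the back, 22 in the front 40 mm; inside width 84. Starts level on the mat, nose roughly to -y of the robot, towards the jar.
- scoop_grip (a point): Best grip point on the handle, 83.3 mm behind the scoop's origin (x = -83.3) and 83.2 mm above its underside; axes as the scoop's. The handle is a straight flat-sided bar, 18 mm thick along the scoop's y (grip it across this), 24 mm deep, rising backwards from the back wall at 55 degrees above the floor plane; it runs on 42 mm past this point to its end.
- scoop_nose (a point): Middle of the scoop's nose edge, at its underside. Axes as the scoop's.
- mat_top (a point): Centre of the top face of the black rubber mat, the scoop's place: 140 (x) by 110 (y) mm, 6 mm thick, fixed.
- tray_floor (a point): Point on the middle line of the green tray's inner floor, 5 mm above the table; x runs along the tray to its ramp end (roughly to -y of the robot), y across. 144 mm wide, inside 136. Side walls 45 mm above the table; near end wall 25 high, inner face at x = -126. The far end is a 45 degree ramp from the floor at x = +70 mm up to x = +106, 42 mm above the table. Fixed.
- carrier (a joint): Travel of the blue carrier with the steel jar along its rail, m: 0 at the loading end, 0.22 home against the end stop under the white head. It starts at 0 to 0.03. Sliding takes about 3 N; it stays where it is left.
- jar_floor (a point): Centre of the inner floor of the steel jar fixed on the carrier, 36 mm above the table. Open rim 115 mm above the table, inner radius 53 mm, outer 59. x points from the post to the jar; the carrier travels along -y of this frame. The white head overhangs the rail's end from 50 mm before the home position, underside 150 mm above the table, top 235: nothing can be tipped in there.
- post_top (a point): Centre of the top of the carrier's upright round black post, 18 mm in diameter, 70 mm tall, top 100 mm above the table, 125 mm from the jar's axis on the side nearer the robot. Grip or push it here.
- ball0_center (a point): Centre of a white ceramic grinding ball, 20 mm in diameter, polished, 15 g; it starts on the tray floor in the half next to the ramp, at tray x = +8 mm or more, within 26 mm of the middle line. The five balls are alike.
- ball1_center (a point): Centre of a white ceramic grinding ball, 20 mm in diameter, polished, 15 g; it starts on the tray floor in the half next to the ramp, at tray x = +8 mm or more, within 26 mm of the middle line. The five balls are alike.
- ball2_center (a point): Centre of a white ceramic grinding ball, 20 mm in diameter, polished, 15 g; it starts on the tray floor in the half next to the ramp, at tray x = +8 mm or more, within 26 mm of the middle line. The five balls are alike.
- ball3_center (a point): Centre of a white ceramic grinding ball, 20 mm in diameter, polished, 15 g; it starts on the tray floor in the half next to the ramp, at tray x = +8 mm or more, within 26 mm of the middle line. The five balls are alike.
- ball4_center (a point): Centre of a white ceramic grinding ball, 20 mm in diameter, polished, 15 g; it starts on the tray floor in the half next to the ramp, at tray x = +8 mm or more, within 26 mm of the middle line. The five balls are alike.
- wash_bottle: White plastic bottle, 66 mm wide, 190 mm tall. Loose bystander. Origin: underside centre.
- black_jar: Black jar, 64 mm wide, 85 mm tall. Loose bystander. Origin: underside centre.
- amber_jar: Amber jar, 60 mm wide, 100 mm tall. Loose bystander. Origin: underside centre.
- cup: Small blue ceramic cup, 56 mm wide, 50 mm tall. Loose bystander. Origin: underside centre.
- spatula: Spatula with a wooden handle, 190 mm long, lying flat. Loose bystander. Origin: underside centre.
- weight: Brass weight, 36 mm wide, 48 mm tall. Loose bystander. Origin: underside centre.

How it is judged:
By the outcome, as a careful person would: the job done as asked, in the order asked, and still so for the second after the job is handed in, with the robot touching nothing.
It also fails if it takes over 72 s, if anything falls off the work surface, if the arm or the gripper's body presses on something with over 40 N, if the wrist force passes 120 N, or if a joint passes its speed limit or range.

ROBOT

A 6-joint arm with a two-finger parallel gripper is mounted at the origin on the work surface. World frame = base frame: x ahead of the robot, y to its left, z up, the work surface at z = 0. Lengths are in mm, angles in rad, forces in N, time in s.
With the tool pointing down it reaches from about 275 to 750 mm from the base axis. Payload 10.2 kg.
Tool frame: the origin (TCP) lies at the very end of the fingers, on their centre line; the grasp point (between the pads) lies 19 mm behind it; x points along the fingers, y is the direction in which the jaws open and shut, and the axes are right-handed (so a half turn about x gives the same grasp; the last joint's range is limited). The gripper opens to 85 mm and grips with 20 to 120 N. Pads are 22 mm wide; open, the fingers measure 114 mm over their backs; the gripper's body (76 mm by 85 mm) begins 54 mm behind the grasp point. The pads swing forward as they close: fully open they stand 13 mm farther back than shut.
Start: joints at [1.074, 0.313, 1.498, -0, 1.331, -0.223], TCP at [141.968, 505.446, 231.294] pointing down, gripper open.
Joint ranges: [-2.94, 2.94], [-0.97, 2.17], [0.19, 2.56], [-1.23, 4.37], [0.02, 3.11], [-2.88, 2.88]. Speed limits (rad/s): [2.39, 2.39, 3.01, 3.14, 3.14, 3.14].

INTERFACE

Orientations are given as a unit quaternion [w, x, y, z].
In Python, from rig import ctrl, viewer, order gives the robot as it stands. The module is installed in compiled form; this text tells all that it offers.
- The arm moves only by the tool carry_out, never from a script. Its argument "deltas" is a list of rows, each a list of 7 numbers: the gripper command: -1 is fully open, 1 is shut, values between are in proportion, then the shift along the tool's x, y, z in mm, then the turn, a rotation vector about the tool's x, y, z in degrees. A call has exactly 5 rows; each row is the pose to reach, as a shift and turn from the pose commanded when the call began, along the tool's axes at that moment; what a row does not reach only later rows make up. A row lasts 1/8 s, in which the tool goes at most 62.5 mm and 10.7 degrees, less where a joint would pass 70% of its speed; a pose out of reach is approached as far as the arm can. A call with a gripper value outside its range is refused whole. The fingers move at their own pace and stop on an object; "newtons" is the grip in N (left out, the last holds). Time passes only in rows, so rows that repeat a pose let the fingers close, or fill a call up. It gives the time, the measured TCP pose, the force and the opening at its end, in the units of the state.
- ctrl.sense(): the state, without advancing time (a new reading comes with each control period).
- viewer.capture(name): name is "side" or "top" or "wrist"; returns the picture (420x560x3 uint8, red, green, blue); there is no depth.
- viewer.calibration(name): a dict with "fx", "fy", "cx", "cy" (pixels), "k1" (the pictures are not rectified: a ray, as slopes to the right and down, at radius r is drawn at 1 + k1 r^2 times it, then the intrinsics apply), "xyz" and "attitude" of the camera in the world; the wrist camera has in their place "T_tool_cam" (4x4, takes a point from camera to tool coordinates, whose origin is the TCP and whose axes are the tool frame's). Camera axes: x right, y down, z forward; pixel columns grow to the right and rows downward; lengths in mm; the calibration is good to about 2 mm. A picture is of the moment at which its call begins: read the wrist's pose just before it. calibration takes no time and is no camera call.
- order.finish_job(): hands the job in, once; it reports no verdict.
The state is a dict: "time_s": time; "joints": joint angles; "dq": joint speeds; "tau": joint torques, N m; "eef_pos": TCP position; "ee_rot": TCP orientation; "force": force on the tool from outside, world axes, zero at the start; "wrist_torque": the same for the moment, N m; "grip_width": opening from 0.0 (shut) to 1.0 (fully open).
Only numpy, scipy, OpenCV 4.12 (cv2) and the standard library are available. Lean on these libraries where they do the work, as an engineer would, in place of code of your own. Each camera call takes 0.05 s, during which the arm holds its last target. There are 200 camera calls.

## Working session

There is one attempt and no reset: what is moved stays moved. The work goes in short steps, Python scripts to look and compute and a tool call to move; the robot and the scene stay as the last step left them, time stands still between calls to the robot, and variables do not carry over. Pictures are saved under pics/ and viewed, about 8 in all and at most 12, crops included, and the job is handed in when it is done.

Besides the shell and the picture viewer there is one more tool, called after "Call:" as name(argument=value, ...), one argument or row to a line, values as JSON. carry_out: Moves the arm, as the interface text tells. Its arguments: {"type":"object","properties":{"deltas":{"type":"array"},"newtons":{"type":"number"}},"required":["deltas"]}

```bash
mkdir -p pics; python3 - <<'E'
from rig import ctrl, viewer, order
import cv2
s=ctrl.sense(); print({k:s[k] for k in ('time_s','eef_pos','ee_rot','joints','grip_width')})
for n in ('side','top','wrist'):
    c=viewer.calibration(n); print(n,c)
    im=viewer.capture(n); cv2.imwrite(f'pics/{n}0.png',cv2.cvtColor(im,cv2.COLOR_RGB2BGR))
E
```

```text
{'time_s': 0.0, 'eef_pos': array([141.82768585, 505.20170523, 230.7123597 ]), 'ee_rot': array([ 0.70031675,  0.0960371 ,  0.70066935, -0.09693186]), 'joints': array([ 1.07360339e+00,  3.13476700e-01,  1.49846116e+00,  2.11043582e-05,
        1.33101474e+00, -2.23444570e-01]), 'grip_width': 1.0019235970658473}
side {'fx': 543.1266718625226, 'fy': 543.1266718625226, 'cx': 285.71806708307656, 'cy': 210.78858584412995, 'k1': -0.1982080718291047, 'xyz': array([-196.10044292, -597.31466547, 1020.81114017]), 'attitude': array([-0.38587568,  0.83834303, -0.3534552 ,  0.15280821])}
top {'fx': 471.3156772166957, 'fy': 471.3156772166957, 'cx': 285.0607215138617, 'cy': 203.55973738301122, 'k1': -0.05764898148275634, 'xyz': array([ 418.9344669 ,  151.30676735, 1039.77180685]), 'attitude': array([-0.0524359 ,  0.71188756, -0.69911047,  0.04136569])}
wrist {'fx': 306.4951216431123, 'fy': 306.4951216431123, 'cx': 280.65341165833854, 'cy': 208.4037430892992, 'k1': -0.0622521816350537, 'T_tool_cam': array([[ 4.27483058e-04, -3.13382980e-01,  9.49626729e-01,
        -1.41875704e+02],
       [ 9.99999716e-01, -4.55145982e-04, -6.00360040e-04,
        -1.52369244e-01],
       [ 6.20361409e-04,  9.49626717e-01,  3.13382696e-01,
        -8.08632865e+01],
       [ 0.00000000e+00,  0.00000000e+00,  0.00000000e+00,
         1.00000000e+00]])}
```

View pics/top0.png

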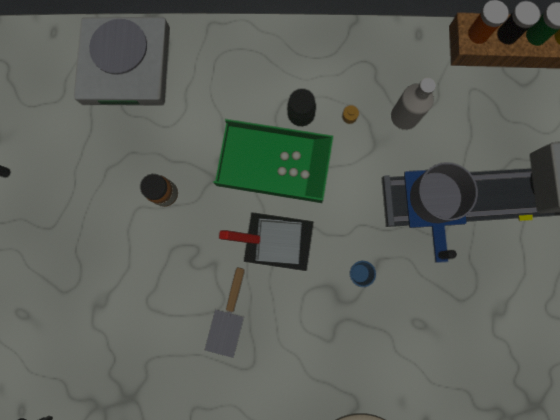

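View pics/side0.png

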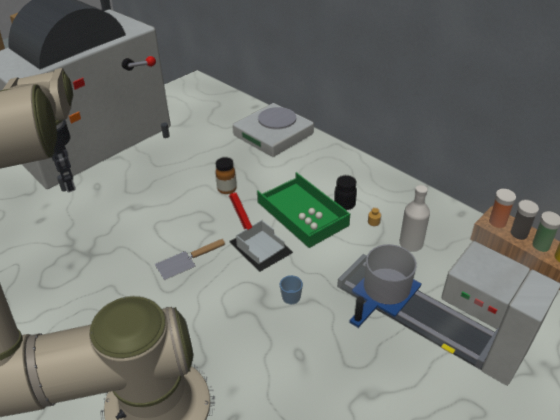

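```bash
cat > h.py <<'E'
import numpy as np, cv2
from scipy.spatial.transform import Rotation as R
from rig import ctrl, viewer
def q2R(q): return R.from_quat([q[1],q[2],q[3],q[0]]).as_matrix()
def cam(name,s=None):
    c=viewer.calibration(name)
    if 'xyz' in c: return c,q2R(c['attitude']),np.array(c['xyz'])
    T=c['T_tool_cam']; Rt=q2R(s['ee_rot']); return c,Rt@T[:3,:3],s['eef_pos']+Rt@T[:3,3]
def proj(P,name,s=None):
    c,Rc,t=cam(name,s); p=(np.atleast_2d(P)-t)@Rc; u=p[:,:2]/p[:,2:]
    u=u*(1+c['k1']*(u**2).sum(1,keepdims=True)); return u*[c['fx'],c['fy']]+[c['cx'],c['cy']]
def unproj(px,z,name,s=None):
    c,Rc,t=cam(name,s); d=(np.atleast_2d(px).astype(float)-[c['cx'],c['cy']])/[c['fx'],c['fy']]; u=d.copy()
    for _ in range(20): u=d/(1+c['k1']*(u**2).sum(1,keepdims=True))
    r=np.c_[u,np.ones(len(u))]@Rc.T; return t+r*((z-t[2])/r[:,2:])
def snap(name,f):
    s=ctrl.sense(); im=cv2.cvtColor(viewer.capture(name),cv2.COLOR_RGB2BGR); cv2.imwrite(f'pics/{f}.png',im); return s,im
E
python3 - <<'E'
import cv2,numpy as np
im=cv2.imread('pics/top0.png')
a=cv2.resize(im[115:275,210:340],None,fx=3.7,fy=3.7,interpolation=cv2.INTER_CUBIC)
b=cv2.resize(im[150:275,380:480],None,fx=3.1,fy=3.1,interpolation=cv2.INTER_CUBIC)
o=np.zeros((600,800,3),np.uint8); o[:a.shape[0],:a.shape[1]]=a; o[:b.shape[0],485:485+b.shape[1]]=b
o=np.clip(o.astype(float)*1.5,0,255).astype(np.uint8)
cv2.imwrite('pics/z1.png',o)
E
```

```text
(no output)
```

View pics/z1.png

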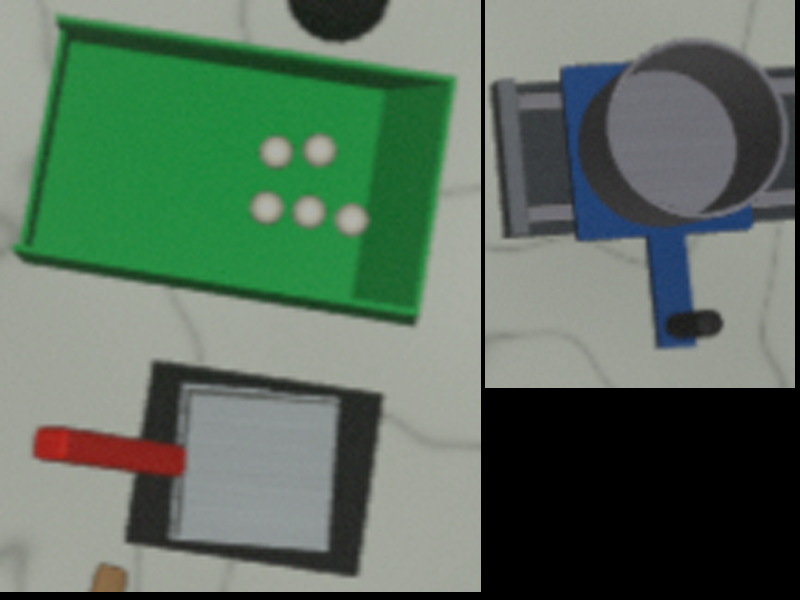

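```bash
python3 - <<'E'
from h import *
np.set_printoptions(precision=1,suppress=True)
A=lambda L:(np.array(L)+.5)/3.7-.5+[210,115]
B=lambda L:(np.array(L)+.5-[485,0])/3.1-.5+[380,150]
def rep(n,P): print(n);print(P)
m=unproj(A([(152,362),(383,395),(357,576),(126,542)]),6,'top'); rep('mat',m); print(m.mean(0))
print('matlen',np.linalg.norm(m[1]-m[0]),np.linalg.norm(m[2]-m[1]))
d=(m[1]+m[2]-m[0]-m[3]);print('mat yaw',np.degrees(np.arctan2(d[1],d[0])))
t=unproj(A([(60,17),(455,78),(415,325),(16,248)]),45,'top'); rep('tray',t)
print('len',np.linalg.norm(t[1]-t[0]),np.linalg.norm(t[2]-t[3]),np.linalg.norm(t[2]-t[1]),np.linalg.norm(t[3]-t[0]))
d=(t[1]+t[2]-t[0]-t[3]);print('tray yaw',np.degrees(np.arctan2(d[1],d[0])))
rep('trayfloor ramp corners',unproj(A([(386,86),(353,297)]),5,'top'))
rep('near wall inner top? ',unproj(A([(70,38),(28,247)]),25,'top'))
rep('balls',unproj(A([(275,151),(319,150),(266,207),(309,211),(351,219)]),15,'top'))
n=unproj(A([(338,399),(328,551)]),8,'top'); rep('nose',n); d=n[1]-n[0];print(np.linalg.norm(d),np.degrees(np.arctan2(-d[0],d[1])), n.mean(0))
rep('jar',unproj(B([(698,129)]),115,'top')); rep('post',unproj(B([(709,323),(700,323)]),100,'top'))
rep('handle end',unproj(A([(35,442)]),118,'top'))
E
```

```text
mat
[[535.7 244.4   6. ]
 [518.3 106.3   6. ]
 [411.3 120.3   6. ]
 [428.5 256.7   6. ]]
[473.5 181.9   6. ]
matlen 139.1909379571455 107.93791102509309
mat yaw -97.18089750550854
tray
[[735.9 301.5  45. ]
 [702.1  67.7  45. ]
 [555.3  90.   45. ]
 [596.5 322.   45. ]]
len 236.22101225666444 235.60748191758907 148.42789245506165 140.8594846210675
tray yaw -99.1527323357807
trayfloor ramp corners
[[707.7 106.5   5. ]
 [577.1 124.9   5. ]]
near wall inner top? 
[[729.2 298.   25. ]
 [600.8 318.3  25. ]]
balls
[[663.6 173.2  15. ]
 [664.6 146.8  15. ]
 [629.2 177.9  15. ]
 [627.2 152.2  15. ]
 [622.7 127.   15. ]]
nose
[[515.3 133.    8. ]
 [425.6 137.6   8. ]]
89.82973631208989 87.10701473901538 [470.4 135.3   8. ]
jar
[[ 572.5 -157.6  115. ]]
post
[[ 449.1 -166.6  100. ]
 [ 449.  -160.7  100. ]]
handle end
[[479.2 295.3 118. ]]
```

```bash
cat >> h.py <<'E'
np.set_printoptions(precision=2,suppress=True)
ca=lambda a:np.cos(np.radians(a)); sa=lambda a:np.sin(np.radians(a))
def sc(yaw,pitch=0):   # scoop attitude; pitch>0 = nose up; columns x(nose),y,z
    return (R.from_euler('z',yaw,degrees=True)*R.from_euler('y',-pitch,degrees=True)).as_matrix()
def tool(S,al):  # tool attitude for scoop attitude S, tool leaning al forward of scoop's down
    x=sa(al)*S[:,0]-ca(al)*S[:,2]; y=S[:,1]; return np.c_[x,y,np.cross(x,y)]
def delta(p,Rt,s=None,p0=None,R0=None):
    s=s or ctrl.sense(); p0=s['eef_pos'] if p0 is None else p0; R0=q2R(s['ee_rot']) if R0 is None else R0
    d=R0.T@(np.asarray(p)-p0); w=np.degrees(R.from_matrix(R0.T@Rt).as_rotvec())
    print('shift',d.round(1),'turn',w.round(2)); return d,w
E
python3 - <<'E'
from h import *
S=sc(-92.9); T=tool(S,-10); g=np.array([476.9,263.5,89.2]); p=g+(19-85)*T[:,0]
print(p); delta(p,T)
s=ctrl.sense(); print(q2R(s['ee_rot']))
E
```

```text
[476.32 252.05 154.2 ]
shift [  76.7 -153.3  390.5] turn [77.    8.46  6.79]
[[-0.    0.27  0.96]
 [-0.    0.96 -0.27]
 [-1.   -0.   -0.  ]]
```

Call:
carry_out(
  deltas=[
    [-1,0,-18,47,9.2,1.0,0.8],
    [-1,5,-37,94,18.5,2.0,1.6],
    [-1,10,-55,140,27.7,3.1,2.5],
    [-1,15,-74,187,37.0,4.1,3.3],
    [-1,20,-92,234,46.2,5.1,4.1],
  ],
)

```text
time_s: 0.78
eef_pos: [343.5, 352.4, 211.1]
ee_rot: [0.577, 0.394, 0.632, -0.336]
force: [0.4, 1.2, 0.5]
grip_width: 0.996
```

```bash
python3 - <<'E'
from h import *
s=ctrl.sense(); print(s['time_s'],s['eef_pos'],s['joints'])
S=sc(-92.9); T=tool(S,-10); g=np.array([476.9,263.5,89.2]); p=g+(19-85)*T[:,0]
delta(p,T)
E
```

```text
0.775 [343.47 352.38 211.09] [ 0.5   0.23  1.67  0.11  1.22 -0.02]
shift [ 42.4  69.4 156. ] turn [30.5   3.28  2.65]
```

Call:
carry_out(
  deltas=[
    [-1,10,17,39,7.6,0.8,0.7],
    [-1,21,35,78,15.2,1.6,1.3],
    [-1,32,52,117,22.9,2.5,2.0],
    [-1,42.4,69.4,156,30.5,3.3,2.65],
    [-1,42.4,69.4,156,30.5,3.3,2.65],
  ],
)

```text
time_s: 1.4
eef_pos: [476.8, 252.2, 153.2]
ee_rot: [0.443, 0.554, 0.528, -0.466]
force: [0.1, 0.3, 0.5]
grip_width: 0.999
```

```bash
python3 - <<'E'
from h import *
s,im=snap('wrist','w1'); print(s['time_s'],s['eef_pos'],s['joints'])
np.savez('w1.npz',p=s['eef_pos'],q=s['ee_rot'])
S=sc(-92.9); o=np.array([472.7,180.3,6.]); 
pts=[(-83.3,9,83.2),(-83.3,-9,83.2),(45,44.5,2.5),(45,-44.5,2.5),(-45,42,2.5),(-45,-42,2.5)]
print(proj([o+S@np.array(q) for q in pts],'wrist',s))
cv2.imwrite('pics/w1b.png',np.clip(im*1.5,0,255).astype(np.uint8))
E
```

```text
1.4 [476.83 252.19 153.2 ] [0.19 0.38 1.63 0.19 1.1  0.15]
[[293.22 224.  ]
 [268.33 223.97]
 [322.96 328.29]
 [238.66 328.15]
 [322.72 245.77]
 [239.04 245.67]]
```

View pics/w1b.png

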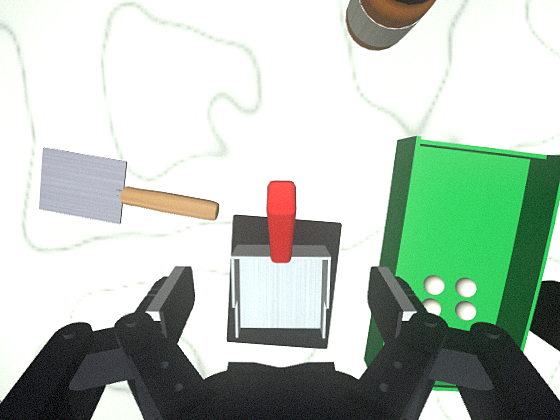

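Call:
carry_out(
  deltas=[
    [-1,30,0,0,0,0,0],
    [-1,60,0,0,0,0,0],
    [-1,84,0,0,0,0,0],
    [-1,84,0,0,0,0,0],
    [1,84,0,0,0,0,0],
  ],
  newtons=90,
)

```text
time_s: 2.08
eef_pos: [476.7, 269.1, 73.1]
ee_rot: [0.445, 0.554, 0.529, -0.464]
force: [1.0, 1.3, 1.5]
grip_width: 0.815
```

Call:
carry_out(
  deltas=[
    [1,0,0,0,0,0,0],
    [1,0,0,0,0,0,0],
    [1,0,0,0,0,0,0],
    [1,0,0,0,0,0,0],
    [1,0,0,0,0,0,0],
  ],
)

```text
time_s: 2.7
eef_pos: [476.8, 268.7, 72.4]
ee_rot: [0.444, 0.554, 0.529, -0.464]
force: [-1.6, 0.9, 6.7]
grip_width: 0.199
```

```bash
python3 - <<'E'
from h import *
s,im=snap('wrist','w2'); print(s['time_s'],s['eef_pos'],s['force'],s['wrist_torque'],s['grip_width'])
np.savez('grip.npz',p=s['eef_pos'],q=s['ee_rot'])
cv2.imwrite('pics/w2b.png',np.clip(im*1.5,0,255).astype(np.uint8))
s['wrist_torque']
T=q2R(s['ee_rot']); print('grasp pt',s['eef_pos']-19*T[:,0], 'y heading',np.degrees(np.arctan2(T[1,1],T[0,1])),'tilt',np.degrees(np.arcsin(T[2,2])), T[2])
E
```

```text
2.7 [476.78 268.71  72.4 ] [-1.6   0.86  6.73] [ 0.03  0.23 -0.05] 0.19916727097188833
grasp pt [476.61 265.41  91.11] y heading -2.6003834914223956 tilt -10.017692354516797 [-0.98  0.   -0.17]
```

View pics/w2b.png

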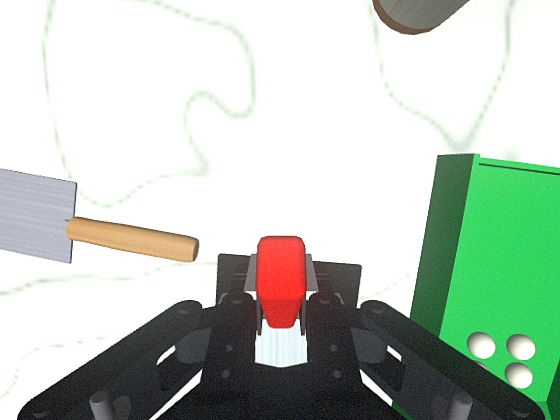

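```bash
cat >> h.py <<'E'
import os
if os.path.exists('grip.npz'):
    _g=np.load('grip.npz'); T0=q2R(_g['q']); S0=sc(-92.6); O0=np.array([472.7,180.3,6.])
    RST=S0.T@T0; t_st=S0.T@(_g['p']-O0)   # tool in scoop frame
TR=np.array([647,184.,0]); TY=-98.5
def tr(x,y,z=0): return TR+sc(TY)@np.array([x,y,0])+[0,0,z]
def scoop_now(s=None):
    s=s or ctrl.sense(); S=q2R(s['ee_rot'])@RST.T; o=s['eef_pos']-S@t_st
    print('t',round(s['time_s'],2),'scoop o',o,'yaw',np.degrees(np.arctan2(S[1,0],S[0,0])).round(2),'pitch',np.degrees(np.arcsin(S[2,0])).round(2),'roll',np.degrees(np.arcsin(S[2,1])).round(2),'F',s['force']); return o,S
def go(wps):  # (o,yaw,pitch): each relative to the present pose
    s=ctrl.sense(); scoop_now(s); print('J',s['joints'])
    for o,y,p in wps:
        S=sc(y,p); delta(np.asarray(o)+S@t_st,S@RST,s)
def at_nose(n,y,p): # scoop origin with nose (underside) at n
    return np.asarray(n)-sc(y,p)@[45,0,0]
E
python3 - <<'E'
from h import *
e=tr(-50,3,85)
go([(O0+[0,0,40],-92.6,0),(O0+[0,0,79],-92.6,0),(O0*.65+e*.35+[0,0,51-0*1],-94.5,0),((O0*.3+e*.7)*[1,1,0]+[0,0,85],-96.5,0),(e,-98.5,0)])
E
```

```text
t 2.75 scoop o [472.69 180.3    5.99] yaw -92.6 pitch 0.0 roll -0.0 F [-0.84  0.36  6.88]
J [0.22 0.5  1.69 0.21 0.92 0.14]
shift [-39.4   0.1  -7. ] turn [0. 0. 0.]
shift [-77.8   0.1 -13.7] turn [0. 0. 0.]
shift [-73.7  66.8 -34.7] turn [ 1.87 -0.    0.33]
shift [-70.3 133.6 -55.6] turn [ 3.84 -0.    0.68]
shift [-67.1 191.3 -73.3] turn [ 5.81 -0.01  1.03]
```

Call:
carry_out(
  deltas=[
    [1,-30,0,-5.3,0,0,0],
    [1,-75,0,-13.2,0,0,0],
    [1,-75,64,-34,1.9,0,0.3],
    [1,-70,128,-55,3.8,0,0.7],
    [1,-67,191.3,-73.3,5.8,0,1.0],
  ],
)

```text
time_s: 3.38
eef_pos: [658.9, 317.5, 150.2]
ee_rot: [0.419, 0.58, 0.5, -0.487]
force: [0.5, 0.5, -0.5]
grip_width: 0.198
```

Call:
carry_out(
  deltas=[
    [1,0,0,0,0,0,0],
    [1,0,0,0,0,0,0],
    [1,0,0,0,0,0,0],
    [1,0,0,0,0,0,0],
    [1,0,0,0,0,0,0],
  ],
)

```text
time_s: 4.0
eef_pos: [657.2, 317.1, 151.3]
ee_rot: [0.42, 0.58, 0.5, -0.487]
force: [1.3, -0.8, -1.9]
grip_width: 0.197
```

```bash
python3 - <<'E'
from h import *
s,im=snap('top','t2')
e=tr(-50,3)
go([(e+[0,0,z],-98.5,0) for z in (85,50,20,8,5.5)])
c=cv2.resize(im[115:275,210:345],None,fx=3.7,fy=3.7,interpolation=cv2.INTER_CUBIC)
s2,i2=snap('side','s2'); d=cv2.resize(i2[150:270,230:360],None,fx=2.3,fy=2.3,interpolation=cv2.INTER_CUBIC)
o=np.zeros((600,800,3),np.uint8); o[:c.shape[0],:c.shape[1]]=c; o[:d.shape[0],500:500+d.shape[1]]=d
cv2.imwrite('pics/t2z.png',np.clip(o*1.5,0,255).astype(np.uint8))
E
```

```text
t 4.05 scoop o [644.06 229.61  84.73] yaw -98.48 pitch 0.02 roll -0.04 F [-0.39 -0.23 -0.62]
J [0.23 0.79 0.96 0.17 1.33 0.35]
shift [ 0.6 12.6 -5.3] turn [0.01 0.02 0.05]
shift [35.1 12.6  0.8] turn [0.01 0.02 0.05]
shift [64.6 12.6  6. ] turn [0.01 0.02 0.05]
shift [76.5 12.6  8.1] turn [0.01 0.02 0.05]
shift [78.9 12.6  8.5] turn [0.01 0.02 0.05]
```

View pics/t2z.png

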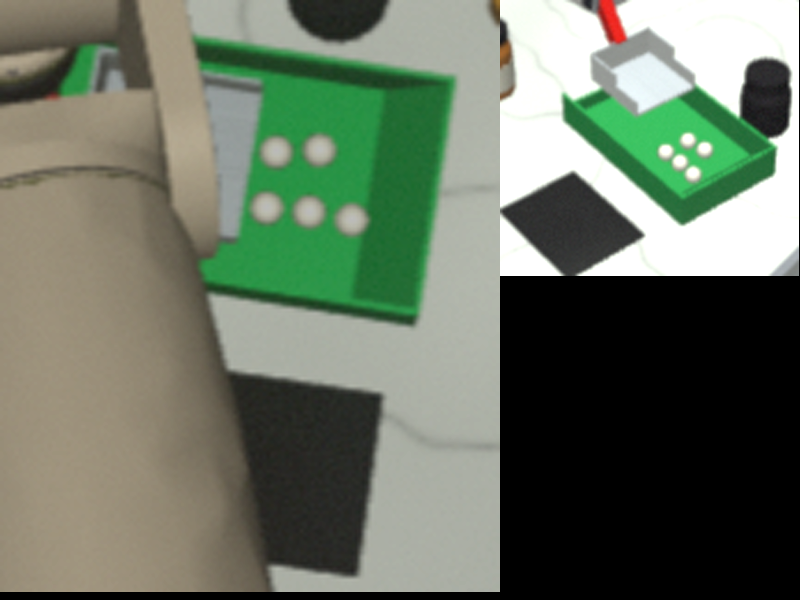

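```bash
python3 - <<'E'
from h import *
A=lambda L:(np.array(L)+.5)/3.7-.5+[210,115]
n=unproj(A([(263,80),(238,241)]),86,'top');print('seen nose',n,n.mean(0))
s=ctrl.sense(); o,S=scoop_now(s); print('model',[o+S@np.array(q) for q in ((45,44.5,2),(45,-44.5,2))])
print('tray ramp foot mid',tr(70,0,5),'rim',tr(106,72,45),tr(106,-72,45),tr(-130,-72,45)); print(proj([tr(70,68,5),tr(70,-68,5),tr(106,72,45),tr(106,-72,45)],'top'))
print(A([(386,86),(353,297),(455,78),(415,325)]))
E
```

```text
seen nose [[687.52 179.25  86.  ]
 [595.14 191.27  86.  ]] [641.33 185.26  86.  ]
t 4.1 scoop o [644.1 229.6  84.6] yaw -98.48 pitch 0.02 roll -0.05 F [ 0.67 -0.55 -1.03]
model [array([681.48, 178.53,  86.58]), array([593.45, 191.65,  86.66])]
tray ramp foot mid [636.65 114.77   5.  ] rim [702.54  68.52  45.  ] [560.12  89.81  45.  ] [595.01 323.21  45.  ]
[[314.71 139.53]
 [305.03 198.34]
 [332.25 135.49]
 [321.93 200.24]]
[[313.96 137.88]
 [305.04 194.91]
 [332.61 135.72]
 [321.8  202.47]]
```

Call:
carry_out(
  deltas=[
    [1,0.6,12.6,-5.3,0,0,0],
    [1,30,12.6,0,0,0,0],
    [1,60,12.6,5.2,0,0,0],
    [1,77,12.6,8.2,0,0,0],
    [1,77,12.6,8.2,0,0,0],
  ],
)

```text
time_s: 4.72
eef_pos: [670.7, 320.8, 73.4]
ee_rot: [0.42, 0.58, 0.5, -0.487]
force: [-0.3, -0.5, -1.1]
grip_width: 0.194
```

```bash
python3 - <<'E'
from h import *
s2,i2=snap('side','s3'); scoop_now(s2)
go([(tr(x,3,5.3),-98.5,0) for x in (-50,-40,0,20,24)])
d=cv2.resize(i2[150:270,230:390],None,fx=5,fy=5,interpolation=cv2.INTER_CUBIC)
cv2.imwrite('pics/s3z.png',np.clip(d*1.4,0,255).astype(np.uint8))
E
```

```text
t 4.72 scoop o [657.53 233.3    7.01] yaw -98.47 pitch 0.01 roll -0.06 F [-0.26 -0.51 -1.13]
t 4.78 scoop o [657.76 233.1    7.49] yaw -98.47 pitch 0.02 roll -0.02 F [-0.34  0.41 -1.13]
J [0.23 0.89 0.98 0.17 1.22 0.33]
shift [ 2.1 -0.4  0.5] turn [0.02 0.02 0.03]
shift [ 0.4 -0.4 10.4] turn [0.02 0.02 0.03]
shift [-6.6 -0.4 49.8] turn [0.02 0.02 0.03]
shift [-10.1  -0.4  69.5] turn [0.02 0.02 0.03]
shift [-10.8  -0.4  73.4] turn [0.02 0.02 0.03]
```

View pics/s3z.png

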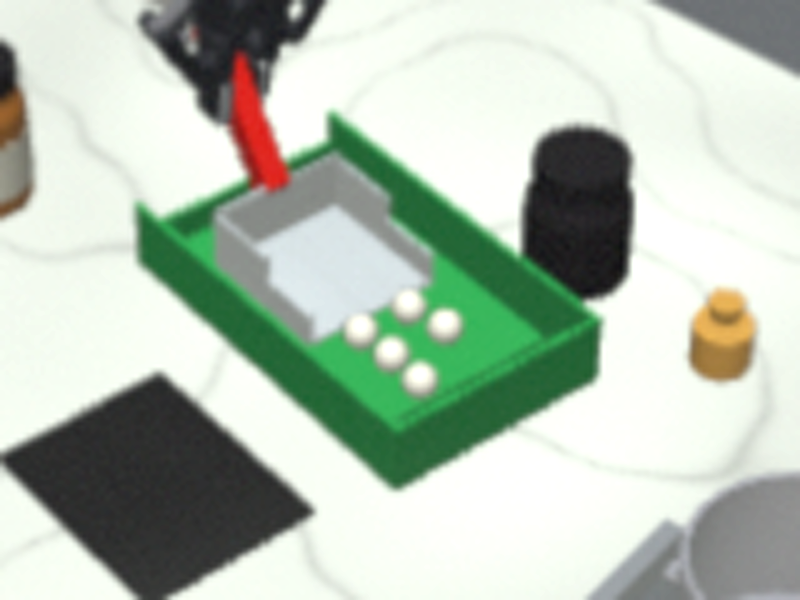

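```bash
python3 - <<'E'
from h import *
go([(at_nose(tr(-5,3,z),-98.5,-1),-98.5,-1) for z in (7,6,5.2)])
E
```

```text
t 4.78 scoop o [657.76 233.1    7.49] yaw -98.47 pitch 0.02 roll -0.02 F [-0.34  0.41 -1.13]
J [0.23 0.89 0.98 0.17 1.22 0.33]
shift [-2.1 -0.4  1. ] turn [0.02 1.02 0.03]
shift [-1.1 -0.4  1.2] turn [0.02 1.02 0.03]
shift [-0.3 -0.4  1.3] turn [0.02 1.02 0.03]
```

Call:
carry_out(
  deltas=[
    [1,-2.1,-0.4,1,0,1,0],
    [1,-1.6,-0.4,1.1,0,1,0],
    [1,-1.1,-0.4,1.2,0,1,0],
    [1,-0.7,-0.4,1.2,0,1,0],
    [1,-0.3,-0.4,1.3,0,1,0],
  ],
)

```text
time_s: 5.4
eef_pos: [670.2, 319.4, 73.6]
ee_rot: [0.415, 0.585, 0.504, -0.482]
force: [0.1, 1.0, 0.9]
grip_width: 0.197
```

```bash
python3 - <<'E'
from h import *
go([(at_nose(tr(x,3,5),-98.5,-1),-98.5,-1) for x in (-5,8,21,34,47,58,66,70)])
E
```

```text
t 5.4 scoop o [657.16 233.06   5.71] yaw -98.48 pitch -0.99 roll -0.05 F [0.09 1.03 0.88]
J [0.23 0.88 0.99 0.19 1.2  0.31]
shift [-0.1  0.2  0. ] turn [0.01 0.01 0.05]
shift [-2.6  0.2 12.8] turn [0.01 0.01 0.05]
shift [-5.1  0.2 25.5] turn [0.01 0.01 0.05]
shift [-7.5  0.2 38.3] turn [0.01 0.01 0.05]
shift [-10.    0.2  51.1] turn [0.01 0.01 0.05]
shift [-12.1   0.2  61.9] turn [0.01 0.01 0.05]
shift [-13.7   0.2  69.7] turn [0.01 0.01 0.05]
shift [-14.4   0.2  73.6] turn [0.01 0.01 0.05]
```

Call:
carry_out(
  deltas=[
    [1,-1.2,0.2,8,0,0,0],
    [1,-2.8,0.2,17,0,0,0],
    [1,-4.7,0.2,26,0,0,0],
    [1,-6.5,0.2,35,0,0,0],
    [1,-8.2,0.2,44,0,0,0],
  ],
)

```text
time_s: 6.02
eef_pos: [663.7, 274.4, 73.4]
ee_rot: [0.415, 0.585, 0.504, -0.482]
force: [0.6, 3.5, 3.6]
grip_width: 0.196
```

```bash
python3 - <<'E'
from h import *
go([(at_nose(tr(x,3,4.6),-98.5,-1),-98.5,-1) for x in (48,55,62,66,69)])
E
```

```text
t 6.03 scoop o [650.72 187.99   5.46] yaw -98.49 pitch -0.99 roll -0.04 F [0.61 3.54 3.61]
J [0.16 0.83 1.09 0.2  1.17 0.24]
shift [-1.4 -0.1  7.4] turn [0.01 0.01 0.04]
shift [-2.7 -0.1 14.3] turn [0.01 0.01 0.04]
shift [-4.1 -0.1 21.1] turn [0.01 0.01 0.04]
shift [-4.8 -0.1 25.1] turn [0.01 0.01 0.04]
shift [-5.4 -0.1 28. ] turn [0.01 0.01 0.04]
```

Call:
carry_out(
  deltas=[
    [1,-1.4,0,7.5,0,0,0],
    [1,-2.7,0,14,0,0,0],
    [1,-3.8,0,20,0,0,0],
    [1,-4.7,0,25,0,0,0],
    [1,-5.2,0,27.5,0,0,0],
  ],
)

```text
time_s: 6.65
eef_pos: [659.7, 247.2, 73.2]
ee_rot: [0.416, 0.585, 0.504, -0.482]
force: [2.0, 7.9, 7.1]
grip_width: 0.197
```

```bash
python3 - <<'E'
from h import *
s2,i2=snap('side','s4'); scoop_now(s2)
go([(at_nose(tr(x,3,z),-98.5,p),-98.5,p) for x,z,p in ((70,6,0),(73,9,5),(74,14,12),(74,24,18),(70,40,22))])
d=cv2.resize(i2[160:260,250:360],None,fx=5.5,fy=5.5,interpolation=cv2.INTER_CUBIC)
cv2.imwrite('pics/s4z.png',np.clip(d*1.4,0,255).astype(np.uint8))
E
```

```text
t 6.65 scoop o [646.77 160.78   5.29] yaw -98.47 pitch -0.99 roll -0.02 F [2.05 7.92 7.13]
t 6.7 scoop o [646.72 160.72   5.38] yaw -98.49 pitch -1.0 roll -0.03 F [1.74 4.03 4.51]
J [0.12 0.8  1.14 0.2  1.15 0.19]
shift [ 0.8 -0.2  0.9] turn [ 0.01 -1.    0.03]
shift [ 9.9 -0.2  0.4] turn [ 0.   -6.    0.03]
shift [22.9 -0.2 -1.8] turn [ -0.   -13.     0.03]
shift [28.7 -0.2 -3.8] turn [ -0.01 -19.     0.03]
shift [ 24.1  -0.2 -10. ] turn [ -0.01 -23.     0.03]
```

View pics/s4z.png

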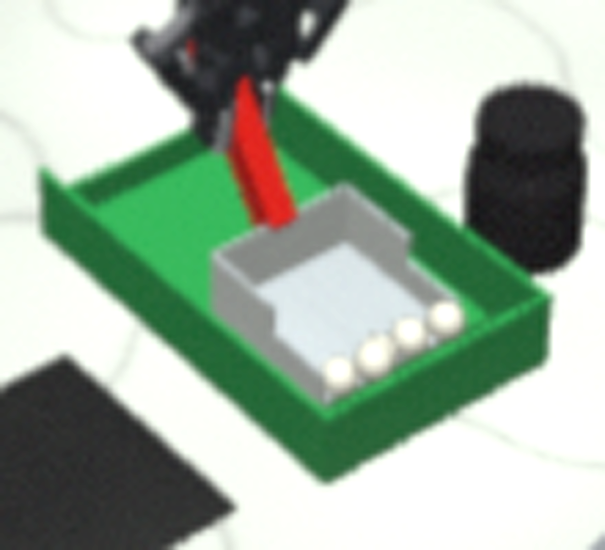

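```bash
python3 - <<'E'
from h import *
o,S=scoop_now(); n=o+S@[45,0,0]; d=sc(TY).T@(n-TR); print('nose in tray',d)
go([(at_nose(tr(d[0]+k,d[1],d[2]+k),-98.5,p),-98.5,p) for k,p in ((3.5,1),(7,3),(11,6),(15,8.5),(19,11))])
E
```

```text
t 6.7 scoop o [646.72 160.72   5.38] yaw -98.49 pitch -1.0 roll -0.03 F [1.74 4.03 4.51]
nose in tray [68.06  3.17  4.59]
t 6.7 scoop o [646.72 160.72   5.38] yaw -98.49 pitch -1.0 roll -0.03 F [1.74 4.03 4.51]
J [0.12 0.8  1.14 0.2  1.15 0.19]
shift [ 0.9 -0.   1.4] turn [ 0.01 -2.    0.03]
shift [ 1.9 -0.   2.9] turn [ 0.   -4.    0.03]
shift [ 4.8 -0.   4.6] turn [ 0.   -7.    0.03]
shift [ 6.6 -0.   6.9] turn [-0.   -9.5   0.03]
shift [ 8.4 -0.   9.4] turn [ -0.   -12.     0.03]
```

Call:
carry_out(
  deltas=[
    [1,0.9,0,1.4,0,-2,0],
    [1,1.9,0,2.9,0,-4,0],
    [1,4.8,0,4.6,0,-7,0],
    [1,6.6,0,6.9,0,-9.5,0],
    [1,8.4,0,9.4,0,-12,0],
  ],
)

```text
time_s: 7.32
eef_pos: [658.1, 241.0, 62.5]
ee_rot: [-0.465, -0.531, -0.458, 0.54]
force: [2.6, 18.2, 4.1]
grip_width: 0.199
```

```bash
python3 - <<'E'
from h import *
s2,i2=snap('side','s5'); scoop_now(s2)
d=cv2.resize(i2[160:260,250:360],None,fx=5.5,fy=5.5,interpolation=cv2.INTER_CUBIC)
cv2.imwrite('pics/s5z.png',np.clip(d*1.4,0,255).astype(np.uint8))
E
```

```text
t 7.33 scoop o [643.3  142.54  14.18] yaw -98.46 pitch 10.98 roll -0.1 F [ 2.57 18.23  4.14]
```

View pics/s5z.png

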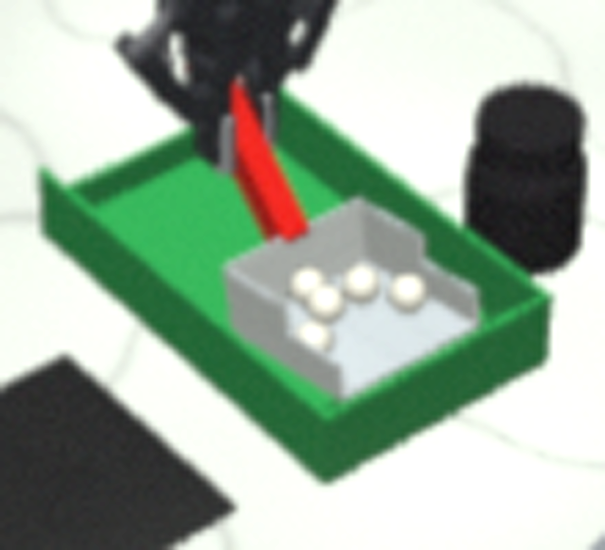

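```bash
python3 - <<'E'
from h import *
o,S=scoop_now(); 
go([(o+[.5,4,2],-98.5,12),(o+[1,6,12],-98.5,14),(o+[1,6,32],-98.5,16),(o+[1,6,57],-98.5,18),(o+[1,6,82],-98.5,20)])
print('bottle cap',unproj([(427,86)],190,'top'),'weight',unproj([(350,113)],40,'top'),'blackjar',unproj([(302,104)],80,'top'))
E
```

```text
t 7.38 scoop o [642.94 142.35  13.93] yaw -98.41 pitch 11.15 roll -0.14 F [0.94 7.42 2.84]
t 7.38 scoop o [642.94 142.35  13.93] yaw -98.41 pitch 11.15 roll -0.14 F [0.94 7.42 2.84]
J [ 0.19  0.86  1.06 -0.02  1.23  0.34]
shift [-0.6 -0.1 -4.7] turn [ 0.06 -0.85  0.14]
shift [-7.1  0.1 -8.2] turn [ 0.06 -2.85  0.14]
shift [-23.6   0.1  -9.3] turn [ 0.06 -4.85  0.14]
shift [-45.    0.  -10.2] turn [ 0.06 -6.85  0.13]
shift [-66.3   0.  -11. ] turn [ 0.06 -8.85  0.13]
bottle cap [[761.13 -98.38 190.  ]] weight [[755.68  29.27  40.  ]] blackjar [[760.4  135.76  80.  ]]
```

Call:
carry_out(
  deltas=[
    [1,-0.6,0,-4.7,0,-0.9,0],
    [1,-7,0,-8.2,0,-2.9,0],
    [1,-23.6,0,-9.3,0,-4.9,0],
    [1,-45,0,-10.2,0,-6.9,0],
    [1,-66.3,0,-11,0,-8.9,0],
  ],
)

```text
time_s: 8.0
eef_pos: [660.1, 251.6, 129.6]
ee_rot: [-0.5, -0.487, -0.419, 0.581]
force: [-0.2, -0.6, -2.2]
grip_width: 0.2
```

```bash
python3 - <<'E'
from h import *
o,S=scoop_now(); y=-95; e=at_nose([573,-132,175],y,20); print('end',e)
f=[0.04,.12,.2,.29,.38,.47,.56,.65,.73,.81,.88,.94,.98,1,1]
go([(o+k*(e-o),-98.5+k*3.5,20) for k in f])
E
```

```text
t 8.0 scoop o [644.25 146.89  97.69] yaw -98.51 pitch 20.09 roll -0.09 F [-0.21 -0.56 -2.18]
end [576.69 -89.87 159.61]
t 8.0 scoop o [644.25 146.89  97.69] yaw -98.51 pitch 20.09 roll -0.09 F [-0.21 -0.56 -2.18]
J [ 0.26  0.87  0.87 -0.16  1.48  0.43]
shift [-0.9 -1.7 10.1] turn [-0.16  0.09  0.12]
shift [-2.3 -4.7 30.2] turn [-0.44  0.09  0.17]
shift [-3.8 -7.8 50.3] turn [-0.72  0.09  0.22]
shift [ -5.4 -11.2  73. ] turn [-1.03  0.09  0.27]
shift [ -7.1 -14.7  95.6] turn [-1.34  0.09  0.33]
shift [ -8.7 -18.1 118.2] turn [-1.65  0.09  0.38]
shift [-10.4 -21.5 140.8] turn [-1.96  0.09  0.44]
shift [-12.  -25.  163.5] turn [-2.27  0.09  0.49]
shift [-13.5 -28.  183.6] turn [-2.54  0.09  0.54]
shift [-14.9 -31.1 203.7] turn [-2.82  0.09  0.59]
shift [-16.2 -33.8 221.3] turn [-3.06  0.09  0.63]
shift [-17.3 -36.1 236.4] turn [-3.27  0.09  0.67]
shift [-18.  -37.6 246.5] turn [-3.4   0.09  0.69]
shift [-18.4 -38.4 251.5] turn [-3.47  0.09  0.7 ]
shift [-18.4 -38.4 251.5] turn [-3.47  0.09  0.7 ]
```

Call:
carry_out(
  deltas=[
    [1,-0.9,-1.7,10,-0.2,0,0],
    [1,-2.3,-4.7,30,-0.4,0,0.1],
    [1,-3.8,-7.8,50,-0.7,0,0.1],
    [1,-5.4,-11.2,73,-1.0,0,0.2],
    [1,-7.1,-14.7,95.6,-1.3,0,0.3],
  ],
)

```text
time_s: 8.62
eef_pos: [631.0, 160.3, 151.5]
ee_rot: [-0.506, -0.482, -0.426, 0.574]
force: [0.4, 0.3, -1.9]
grip_width: 0.194
```

Call:
carry_out(
  deltas=[
    [1,-1.6,-3.4,22.6,-0.3,0,0.1],
    [1,-3.3,-6.8,45,-0.6,0,0.1],
    [1,-4.9,-10.3,66,-0.9,0,0.2],
    [1,-6.4,-13.3,82,-1.2,0,0.2],
    [1,-7.8,-16.4,92,-1.5,0,0.3],
  ],
)

```text
time_s: 9.25
eef_pos: [604.2, 74.5, 176.0]
ee_rot: [-0.514, -0.477, -0.431, 0.567]
force: [1.0, 0.5, -2.8]
grip_width: 0.198
```

```bash
python3 - <<'E'
from h import *
s,im=snap('side','s6'); s,it=snap('top','t6')
o,S=scoop_now(); y=-95; print('nose',o+S@[45,0,0])
e=at_nose([573,-132,150],y,18)
go([(o+k*(e-o),-96.3+k*1.3,20-2*k) for k in (.25,.55,.8,.95,1)])
d=cv2.resize(im[150:330,260:480],None,fx=2.5,fy=2.5); d2=cv2.resize(it[100:280,340:500],None,fx=1.5,fy=1.5)
o=np.zeros((450,800,3),np.uint8); o[:450,:550]=d; o[:270,555:795]=d2
cv2.imwrite('pics/s6z.png',np.clip(o*1.4,0,255).astype(np.uint8))
E
```

```text
t 9.35 scoop o [593.88 -30.55 144.08] yaw -95.7 pitch 19.93 roll 0.07 F [-0.23  0.42 -2.2 ]
nose [589.68 -72.64 159.42]
t 9.35 scoop o [593.88 -30.55 144.08] yaw -95.7 pitch 19.93 roll 0.07 F [-0.23  0.42 -2.2 ]
J [ 0.    0.57  1.27 -0.18  1.32  0.15]
shift [ 3.8 -2.2 14.9] turn [ 0.28  0.43 -0.12]
shift [ 8.2 -6.3 32.8] turn [-0.1   1.03 -0.05]
shift [11.9 -9.7 47.7] turn [-0.42  1.53 -0.  ]
shift [ 14.2 -11.8  56.7] turn [-0.61  1.83  0.03]
shift [ 14.9 -12.5  59.7] turn [-0.68  1.93  0.04]
```

View pics/s6z.png

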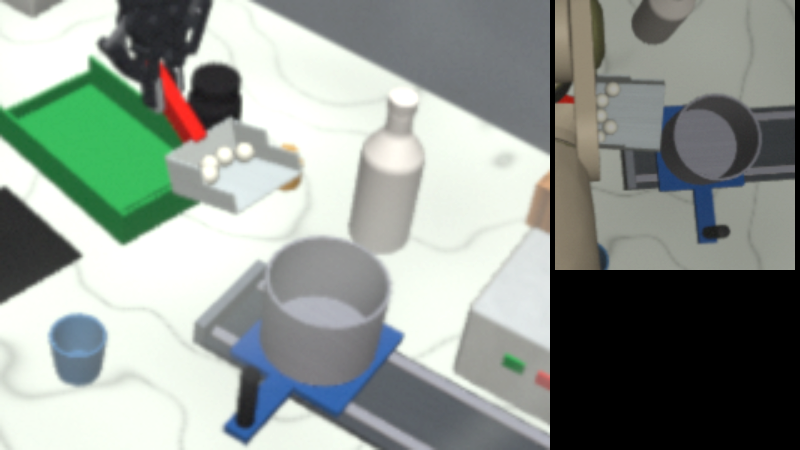

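Call:
carry_out(
  deltas=[
    [1,3.8,-2.2,14.9,0.2,0.4,-0.1],
    [1,8.2,-6.3,32.8,-0.1,1.0,0],
    [1,11.9,-9.7,47.7,-0.4,1.5,0],
    [1,14.2,-11.8,56.7,-0.6,1.8,0],
    [1,14.9,-12.5,59.7,-0.7,1.9,0],
  ],
)

```text
time_s: 9.98
eef_pos: [586.0, 15.1, 171.5]
ee_rot: [-0.51, -0.484, -0.443, 0.556]
force: [-0.0, -0.4, -1.8]
grip_width: 0.2
```

```bash
python3 - <<'E'
from h import *
A=np.array([(413.3,155.3),(408,201.3)]); print('seen nose before',unproj(A,160,'top').mean(0))
o,S=scoop_now(); y=-95; print('nose',o+S@[45,0,0]); 
go([(at_nose([572.5,ny,z],y,p),y,p) for ny,z,p in ((-134,143,12),(-137,136,6),(-140,129,1),(-142,124,-2),(-142,124,-5),(-142,124,-11),(-142,124,-18),(-142,124,-25),(-142,124,-32))])
E
```

```text
seen nose before [589.06 -71.25 160.  ]
t 9.97 scoop o [576.82 -89.21 135.74] yaw -94.96 pitch 18.02 roll -0.07 F [-0.04 -0.37 -1.83]
nose [ 573.12 -131.84  149.66]
t 9.97 scoop o [576.82 -89.21 135.74] yaw -94.96 pitch 18.02 roll -0.07 F [-0.04 -0.37 -1.83]
J [-0.11  0.51  1.38 -0.15  1.26  0.02]
shift [-7.9 -0.4  6.5] turn [0.03 6.02 0.07]
shift [-14.6  -0.1  15.2] turn [ 0.04 12.02  0.07]
shift [-18.4   0.1  23.8] turn [ 0.04 17.02  0.07]
shift [-19.6   0.3  29.6] turn [ 0.04 20.02  0.07]
shift [-25.7   0.3  34.4] turn [ 0.04 23.02  0.07]
shift [-37.3   0.3  44.9] turn [ 0.05 29.02  0.08]
shift [-49.2   0.3  58.6] turn [ 0.05 36.02  0.08]
shift [-59.4   0.2  73.7] turn [ 0.06 43.02  0.08]
shift [-67.7   0.2  89.9] turn [ 0.06 50.02  0.08]
```

Call:
carry_out(
  deltas=[
    [1,-7.9,0,6.5,0,6,0],
    [1,-14.6,0,15.2,0,12,0],
    [1,-18.4,0,23.8,0,17,0],
    [1,-19.6,0.3,29.6,0,20,0],
    [1,-25.7,0.3,34.4,0,23,0],
  ],
)

```text
time_s: 10.6
eef_pos: [583.8, -14.9, 201.7]
ee_rot: [0.411, 0.585, 0.537, -0.448]
force: [-0.4, 0.3, -1.7]
grip_width: 0.199
```

```bash
python3 - <<'E'
from h import *
o,S=scoop_now(); y=-95; print('nose',o+S@[45,0,0]); 
go([(at_nose([572.5,-142,z],y,p),y,p) for z,p in ((124,-8),(124,-14),(124,-21),(124,-28),(124,-35))])
E
```

```text
t 10.6 scoop o [576.54 -96.87 127.75] yaw -94.91 pitch -5.06 roll -0.09 F [-0.42  0.33 -1.73]
nose [ 572.71 -141.53  123.78]
t 10.6 scoop o [576.54 -96.87 127.75] yaw -94.91 pitch -5.06 roll -0.09 F [-0.42  0.33 -1.73]
J [-0.34  0.47  1.37  0.26  1.37 -0.31]
shift [-7.6 -0.1  2.8] turn [0.07 2.94 0.11]
shift [-22.1  -0.1   8.7] turn [0.07 8.94 0.12]
shift [-38.   -0.1  17.5] turn [ 0.07 15.94  0.12]
shift [-52.8  -0.2  28.2] turn [ 0.07 22.94  0.13]
shift [-66.1  -0.2  40.5] turn [ 0.07 29.94  0.13]
```

Call:
carry_out(
  deltas=[
    [1,-7.6,0,2.8,0,2.9,0],
    [1,-22,0,8.7,0,9,0],
    [1,-38,0,17.5,0,16,0],
    [1,-52.8,0,28.2,0,23,0],
    [1,-66,0,40.5,0,30,0],
  ],
)

```text
time_s: 11.22
eef_pos: [579.1, -71.2, 255.8]
ee_rot: [0.259, 0.681, 0.625, -0.281]
force: [0.7, 0.0, -2.0]
grip_width: 0.195
```

Call:
carry_out(
  deltas=[
    [1,0,0,0,0,0,0],
    [1,0,0,0,0,0,0],
    [1,0,0,0,0,0,0],
    [1,0,0,0,0,0,0],
    [1,0,0,0,0,0,0],
  ],
)

```text
time_s: 11.85
eef_pos: [579.0, -70.4, 255.2]
ee_rot: [0.259, 0.681, 0.625, -0.282]
force: [-0.3, -0.4, -1.8]
grip_width: 0.198
```

```bash
python3 - <<'E'
from h import *
s,im=snap('side','s7'); 
o,S=scoop_now(); print('nose',o+S@[45,0,0])
y=-95
go([(at_nose([573.5,ny,z],y,p),y,p) for ny,z,p in ((-140,130,-32),(-132,145,-24),(-115,160,-15),(-95,165,-7),(-70,165,0))])
d=cv2.resize(im[160:370,230:480],None,fx=2.5,fy=2.5)
cv2.imwrite('pics/s7z.png',np.clip(d*1.4,0,255).astype(np.uint8))
E
```

```text
t 11.9 scoop o [ 575.91 -104.86  150.01] yaw -94.9 pitch -34.95 roll -0.05 F [-0.03 -0.28 -1.41]
nose [ 572.76 -141.6   124.23]
t 11.9 scoop o [ 575.91 -104.86  150.01] yaw -94.9 pitch -34.95 roll -0.05 F [-0.03 -0.28 -1.41]
J [-0.61  0.55  1.27  0.67  1.73 -0.56]
shift [ 4.5  0.7 -7.2] turn [ 0.06 -2.95  0.13]
shift [ 20.    0.  -26.9] turn [  0.06 -10.95   0.12]
shift [ 44.8  -1.4 -49.9] turn [  0.06 -19.95   0.11]
shift [ 76.   -3.1 -64.8] turn [  0.06 -27.95   0.1 ]
shift [111.2  -5.2 -77.7] turn [  0.06 -34.95   0.1 ]
```

View pics/s7z.png

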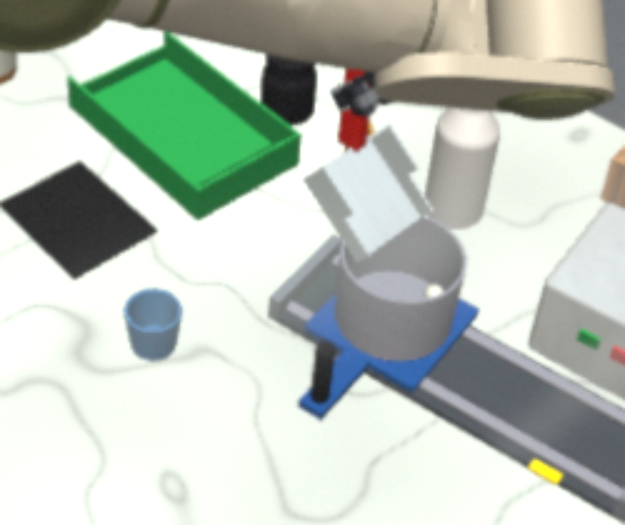

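Call:
carry_out(
  deltas=[
    [1,4.5,0.7,-7.2,0,-3,0],
    [1,20,0,-27,0,-11,0],
    [1,44.8,-1.4,-50,0,-20,0],
    [1,76,-3.1,-64.8,0,-28,0],
    [1,111,-5.2,-77.7,0,-35,0],
  ],
)

```text
time_s: 12.52
eef_pos: [585.5, 64.4, 232.9]
ee_rot: [0.438, 0.564, 0.516, -0.474]
force: [0.0, -0.7, -2.9]
grip_width: 0.197
```

```bash
python3 - <<'E'
from h import *
s,it=snap('top','t8'); s,i=snap('side','s8')
# white blobs in jar and in tray / elsewhere
for n,img in (('top',it),('side',i)):
    hsv=cv2.cvtColor(img,cv2.COLOR_BGR2HSV); m=((hsv[...,2]>np.percentile(hsv[...,2],0)) ).astype(np.uint8)
    c=proj([572.5,-157.6,46],n)[0].round().astype(int); w=img[c[1]-25:c[1]+25,c[0]-30:c[0]+30]; g=cv2.cvtColor(w,cv2.COLOR_BGR2GRAY)
    t=max(g.max()*.85,0); k,l,st,ce=cv2.connectedComponentsWithStats((g>t).astype(np.uint8)); print(n,g.max(),np.median(g),[(a[4],(b+c-[30,25]).round(0)) for a,b in zip(st[1:],ce[1:]) if a[4]>3])
o,S=scoop_now(); e=np.array([473.5,181.9,90])
go([(o+k*(e-o),-95-2*k,0) for k in (.2,.4,.6,.8,1)])
E
```

```text
top 110 85.0 [(np.int32(619), array([454., 196.])), (np.int32(681), array([421., 203.])), (np.int32(12), array([411., 220.]))]
side 194 92.0 [(np.int32(40), array([416., 270.])), (np.int32(13), array([403., 276.]))]
t 12.62 scoop o [577.29 -20.21 165.36] yaw -94.52 pitch 0.15 roll -0.02 F [-0.04  0.33 -0.8 ]
t 12.62 scoop o [577.29 -20.21 165.36] yaw -94.52 pitch 0.15 roll -0.02 F [-0.04  0.33 -0.8 ]
J [-0.16  0.44  1.33  0.17  1.39 -0.11]
shift [ 21.2 -22.6 -35.4] turn [0.87 0.14 0.17]
shift [ 42.7 -45.8 -70.9] turn [1.26 0.14 0.24]
shift [  64.1  -69.1 -106.4] turn [1.65 0.14 0.31]
shift [  85.6  -92.4 -141.8] turn [2.05 0.14 0.38]
shift [ 107.  -115.6 -177.3] turn [2.44 0.14 0.45]
```

Call:
carry_out(
  deltas=[
    [1,21.2,-22.6,-35.4,0.9,0,0.2],
    [1,42.7,-45.8,-70.9,1.3,0,0.2],
    [1,64,-69,-106,1.6,0,0.3],
    [1,85.6,-92.4,-141.8,2,0,0.4],
    [1,107,-115.6,-177.3,2.4,0,0.4],
  ],
)

```text
time_s: 13.25
eef_pos: [486.2, 266.3, 157.2]
ee_rot: [0.425, 0.576, 0.505, -0.482]
force: [1.0, 0.5, -1.9]
grip_width: 0.198
```

Call:
carry_out(
  deltas=[
    [1,0,0,0,0,0,0],
    [1,0,0,0,0,0,0],
    [1,0,0,0,0,0,0],
    [1,0,0,0,0,0,0],
    [1,0,0,0,0,0,0],
  ],
)

```text
time_s: 13.88
eef_pos: [487.0, 264.6, 156.9]
ee_rot: [0.424, 0.575, 0.506, -0.483]
force: [0.3, -0.4, -1.2]
grip_width: 0.204
```

```bash
python3 - <<'E'
from h import *
s,it=snap('top','t9'); s,i=snap('side','s9')
for n,img in (('top',it),('side',i)):
    c=proj([572.5,-157.6,46],n)[0].round().astype(int); w=img[c[1]-22:c[1]+22,c[0]-22:c[0]+22]; g=cv2.cvtColor(w,cv2.COLOR_BGR2GRAY)
    for t in (.6,.7,.8):
        k,l,st,ce=cv2.connectedComponentsWithStats((g>t*g.max()).astype(np.uint8)); print(n,g.max(),np.median(g),[(int(a[4]),(b+c-[22,22]).round(0).tolist()) for a,b in zip(st[1:],ce[1:]) if a[4]>3])
o,S=scoop_now()
e=np.array([473.5,181.9,0])
go([(e+[0,0,z],-97,0) for z in (90,60,30,12,8)])
print('mat corners px side',proj([O0],'side'))
E
```

```text
top 121 77.0 [(1363, [439.0, 195.0])]
top 121 77.0 [(51, [447.0, 179.0]), (44, [456.0, 188.0]), (86, [456.0, 203.0]), (33, [439.0, 214.0])]
top 121 77.0 [(39, [447.0, 179.0]), (35, [457.0, 189.0]), (28, [457.0, 198.0]), (39, [455.0, 207.0]), (25, [439.0, 214.0])]
side 192 92.0 [(321, [388.0, 274.0])]
side 192 92.0 [(30, [403.0, 276.0])]
side 192 92.0 [(21, [403.0, 276.0])]
t 13.97 scoop o [475.28 177.    90.51] yaw -97.38 pitch 0.03 roll -0.09 F [-0.34 -0.55 -1.47]
t 13.97 scoop o [475.28 177.    90.51] yaw -97.38 pitch 0.03 roll -0.09 F [-0.34 -0.55 -1.47]
J [0.21 0.4  1.59 0.18 1.1  0.26]
shift [ 1.3 -3.1 -4.4] turn [-0.39  0.03  0.02]
shift [30.8 -3.1  0.8] turn [-0.39  0.03  0.02]
shift [60.3 -3.1  6. ] turn [-0.39  0.03  0.02]
shift [78.1 -3.1  9.1] turn [-0.39  0.03  0.02]
shift [82.  -3.1  9.8] turn [-0.39  0.03  0.02]
mat corners px side [[261.1  247.36]]
```

```bash
python3 - <<'E'
from h import *
m=unproj((np.array([(160,372),(315,510),(5,457)])+.5)/5-.5+[230,150],6,'side'); print(m,(m[1]+m[2])/2)
A=lambda L:(np.array(L)+.5)/3.7-.5+[210,115]
# mat mask from top picture taken when scoop was away (s7: t6)
for f,n in (('t6','top'),('s4','side'),('s7','side')):
    im=cv2.imread(f'pics/{f}.png'); g=im.max(2); P=proj(np.array([[473.5+a,181.9+b,6] for a,b in ((62,62),(62,-78),(-62,-78),(-62,78))]),n)
    msk=np.zeros(g.shape,np.uint8); cv2.fillConvexPoly(msk,cv2.convexHull((P+(P-P.mean(0))*.25).astype(np.int32)),1)
    k,l,st,ce=cv2.connectedComponentsWithStats(((g<60)&(msk>0)).astype(np.uint8)); i=1+np.argmax(st[1:,4]); r=cv2.minAreaRect(np.argwhere(l==i)[:,::-1].astype(np.float32)); 
    q=cv2.approxPolyDP(cv2.convexHull(np.argwhere(l==i)[:,::-1].astype(np.float32)),4,True)[:,0]
    w=unproj(q,6,n); print(f,st[i],'centroid',unproj([ce[i]],6,n)); print(w)
E
```

```text
[[536.86 246.23   6.  ]
 [519.18 109.03   6.  ]
 [432.3  257.27   6.  ]] [475.74 183.15   6.  ]
t6 [ 244  210   40   67 1635] centroid [[474.65 214.39   6.  ]]
[[534.5  243.73   6.  ]
 [542.41 173.13   6.  ]
 [397.87 181.16   6.  ]
 [430.98 256.14   6.  ]]
s4 [ 231  226   61   45 1432] centroid [[471.7  180.92   6.  ]]
[[515.22 111.03   6.  ]
 [412.86 124.77   6.  ]
 [433.05 256.49   6.  ]
 [531.98 239.45   6.  ]]
s7 [ 231  226   61   45 1430] centroid [[471.7  180.93   6.  ]]
[[515.22 111.03   6.  ]
 [414.63 122.94   6.  ]
 [433.05 256.49   6.  ]
 [531.98 239.45   6.  ]]
```

Call:
carry_out(
  deltas=[
    [1,1.3,-3.1,-4.4,-0.4,0,0],
    [1,30.8,-3.1,0.8,-0.4,0,0],
    [1,50,-3.1,4.2,-0.4,0,0],
    [1,60,-3.1,6,-0.4,0,0],
    [1,60,-3.1,6,-0.4,0,0],
  ],
)

```text
time_s: 14.6
eef_pos: [484.0, 270.0, 96.5]
ee_rot: [0.426, 0.573, 0.508, -0.481]
force: [0.4, 0.4, -1.6]
grip_width: 0.197
```

```bash
python3 - <<'E'
from h import *
e=np.array([473.3,181.8,0])
go([(e+[0,0,z],-97,0) for z in (20,10,7.5,6.5,5.8)])
E
```

```text
t 14.6 scoop o [473.12 182.09  30.14] yaw -96.96 pitch 0.05 roll -0.06 F [ 0.41  0.45 -1.62]
J [0.22 0.47 1.66 0.2  0.96 0.23]
shift [9.9 0.2 2.1] turn [0.03 0.05 0.07]
shift [19.7  0.2  3.8] turn [0.03 0.05 0.07]
shift [22.2  0.2  4.2] turn [0.03 0.05 0.07]
shift [23.2  0.2  4.4] turn [0.03 0.05 0.07]
shift [23.8  0.2  4.5] turn [0.03 0.05 0.07]
```

Call:
carry_out(
  deltas=[
    [1,10,0.2,2.1,0,0,0],
    [1,18,0.2,3.5,0,0,0],
    [1,21.5,0.2,4.1,0,0,0],
    [1,23,0.2,4.4,0,0,0],
    [1,23,0.2,4.4,0,0,0],
  ],
)

```text
time_s: 15.22
eef_pos: [484.4, 269.5, 73.4]
ee_rot: [0.426, 0.574, 0.507, -0.481]
force: [-0.8, -0.4, -0.9]
grip_width: 0.195
```

```bash
python3 - <<'E'
from h import *
e=np.array([473.3,181.8,0])
go([(e+[0,0,z],-97,0) for z in (6,5.5)])
E
```

```text
t 15.22 scoop o [473.59 181.64   7.03] yaw -96.97 pitch 0.03 roll -0.01 F [-0.76 -0.36 -0.92]
J [0.22 0.51 1.67 0.21 0.91 0.22]
shift [ 1.  -0.3  0.1] turn [0.03 0.03 0.01]
shift [ 1.5 -0.3  0.2] turn [0.03 0.03 0.01]
```

Call:
carry_out(
  deltas=[
    [1,0.4,0,0,0,0,0],
    [1,0.8,0,0.1,0,0,0],
    [1,1.2,0,0.2,0,0,0],
    [1,1.5,0,0.2,0,0,0],
    [1,1.5,0,0.2,0,0,0],
  ],
)

```text
time_s: 15.85
eef_pos: [484.5, 269.7, 72.4]
ee_rot: [0.426, 0.574, 0.507, -0.481]
force: [-0.8, 0.8, 4.6]
grip_width: 0.197
```

```bash
python3 - <<'E'
from h import *
s=ctrl.sense(); scoop_now(s); print(s['wrist_torque'])
E
```

```text
t 15.85 scoop o [473.71 181.89   5.98] yaw -96.96 pitch 0.01 roll 0.01 F [-0.81  0.79  4.57]
[-0.03  0.44  0.04]
```

Call:
carry_out(
  deltas=[
    [-0.2,0,0,0,0,0,0],
    [-0.2,0,0,0,0,0,0],
    [-0.2,0,0,0,0,0,0],
    [-0.2,0,0,0,0,0,0],
    [-0.2,0,0,0,0,0,0],
  ],
)

```text
time_s: 16.48
eef_pos: [484.4, 269.6, 71.7]
ee_rot: [0.426, 0.574, 0.507, -0.481]
force: [0.3, -0.1, 0.5]
grip_width: 0.599
```

Call:
carry_out(
  deltas=[
    [-0.2,-15,0,0,0,0,0],
    [-0.2,-40,0,0,0,0,0],
    [-0.2,-70,0,0,0,0,0],
    [-0.2,-100,0,0,0,0,0],
    [-0.2,-130,0,0,0,0,0],
  ],
)

```text
time_s: 17.1
eef_pos: [481.4, 246.9, 201.9]
ee_rot: [0.427, 0.574, 0.507, -0.481]
force: [-0.1, 0.3, 0.4]
grip_width: 0.6
```

```bash
python3 - <<'E'
from h import *
s=ctrl.sense(); print(s['time_s'],s['eef_pos'],s['grip_width'],s['force'],s['joints'])
# push pose: tool straight down, jaws shut? report post and heading options
s,it=snap('top','t10')
T=tool(sc(-92.6),0)
p=unproj([((709+.5-485)/3.1-.5+380,(323.5)/3.1-.5+150)],100,'top')[0]; print('post',p)
j=np.array([572.5,-157.6]); print('d',np.linalg.norm(p[:2]-j),'jar->', j-p[:2], np.degrees(np.arctan2(*(j-p[:2])[::-1])))
E
```

```text
17.1 [481.45 246.86 201.9 ] 0.6000782985818671 [-0.1   0.29  0.41] [0.18 0.32 1.57 0.18 1.2  0.24]
post [ 449.07 -166.57  100.  ]
d 123.75129695108106 jar-> [123.43   8.97] 4.156577556951203
```

```bash
cat >> h.py <<'E'
def down(h): # tool straight down, tool y heading h
    y=np.array([ca(h),sa(h),0]); x=np.array([0,0,-1.]); return np.c_[x,y,np.cross(x,y)]
E
python3 - <<'E'
from h import *
s=ctrl.sense()
print('head edge',unproj([(533,150),(533,210),(559,215)],235,'top'), unproj([(533,210)],150,'top'))
T=down(94.2); d,w=delta([449,-166.6,160],T)
R0=q2R(s['ee_rot']); p0=s['eef_pos']; rv=R.from_matrix(R0.T@T).as_rotvec()
for k in (.5,):
    delta(p0+k*(np.array([449,-166.6,170])-p0),R0@R.from_rotvec(k*rv).as_matrix())
# scoop check in top picture: nose corners predicted
o=np.array([473.5,181.8,6]);S=sc(-97)
print(proj([o+S@np.array(q) for q in ((45,44.5,0),(45,-44.5,0),(-45,44.5,0),(-45,-44.5,0))],'top'))
E
```

```text
head edge [[ 629.25 -271.24  235.  ]
 [ 522.4  -265.42  235.  ]
 [ 514.4  -311.47  235.  ]] [[ 533.32 -309.44  150.  ]]
shift [-27.4  16.3 416.1] turn [-100.85   -6.92   -9.25]
shift [-18.6   8.2 207.2] turn [-50.43  -3.46  -4.62]
[[301.55 223.97]
 [295.97 264.31]
 [261.12 218.29]
 [255.13 258.46]]
```

```bash
cat >> h.py <<'E'
TP=down(94.2)@R.from_euler('y',-8,degrees=True).as_matrix()
E
python3 - <<'E'
from h import *
s=ctrl.sense()
g=np.array([449,-166.6,82]); pre=g-71*TP[:,0]; print(pre,TP)
R0=q2R(s['ee_rot']); p0=s['eef_pos']; rv=R.from_matrix(R0.T@TP).as_rotvec()
for k in (.1,.5,1): delta(p0+k*(pre+[0,0,10]*(k<1)-p0),R0@R.from_rotvec(k*rv).as_matrix())
E
```

```text
[ 439.15 -167.32  152.31] [[ 0.14 -0.07  0.99]
 [ 0.01  1.    0.07]
 [-0.99  0.    0.14]]
shift [-3.   0.7 41.8] turn [-10.15  -1.27  -0.22]
shift [-15.1   3.3 208.8] turn [-50.73  -6.36  -1.1 ]Traceback (most recent call last):
  File "<stdin>", line 5, in <module>
ValueError: operands could not be broadcast together with shapes (3,) (0,)
```

Call:
carry_out(
  deltas=[
    [-0.5,-3,0.7,41.8,-10.1,-1.3,-0.2],
    [-0.5,-6,1.3,83,-20.3,-2.5,-0.4],
    [-0.5,-9,2,125,-30.4,-3.8,-0.7],
    [-0.5,-12,2.6,167,-40.6,-5.1,-0.9],
    [-0.5,-15,3.3,208.8,-50.7,-6.4,-1.1],
  ],
)

```text
time_s: 17.77
eef_pos: [459.4, 38.7, 179.2]
ee_rot: [0.655, 0.302, 0.646, -0.25]
force: [-0.2, -0.2, -0.6]
grip_width: 0.748
```

```bash
python3 - <<'E'
from h import *
s=ctrl.sense(); print(s['eef_pos'])
g=np.array([449,-166.6,82]); pre=g-71*TP[:,0]
R0=q2R(s['ee_rot']); p0=s['eef_pos']; rv=R.from_matrix(R0.T@TP).as_rotvec()
delta(pre,TP)
E
```

```text
[459.38  38.67 179.15]
shift [  12.9 -159.   134.6] turn [-50.42  -6.6   -0.83]
```

Call:
carry_out(
  deltas=[
    [-0.5,2.6,-31.8,27,-10.1,-1.3,-0.2],
    [-0.5,5.2,-63.6,54,-20.2,-2.6,-0.3],
    [-0.5,7.7,-95.4,81,-30.3,-4,-0.5],
    [-0.5,10.3,-127,108,-40.3,-5.3,-0.7],
    [-0.5,12.9,-159,134.6,-50.4,-6.6,-0.8],
  ],
)

```text
time_s: 18.4
eef_pos: [438.2, -165.7, 152.3]
ee_rot: [0.754, -0.021, 0.656, 0.025]
force: [0.7, -0.5, -0.6]
grip_width: 0.751
```

```bash
python3 - <<'E'
from h import *
s,im=snap('wrist','w11'); print(s['time_s'],s['eef_pos'],s['joints'])
s2,it=snap('top','t11')
g=np.array([449,-166.6,82]); delta(g-71*TP[:,0],TP,s); delta(g+19*TP[:,0],TP,s)
P=proj([[449,-166.6,100],[449,-166.6,30],[572.5,-157.6,115]],'wrist',s); print(P)
a=np.clip(im[60:420]*1.6,0,255).astype(np.uint8); a=cv2.resize(a,None,fx=.85,fy=.85)
b=cv2.resize(np.clip(it[200:285,220:340]*1.6,0,255).astype(np.uint8),None,fx=2.6,fy=2.6); c=cv2.resize(np.clip(it[160:225,400:520]*1.6,0,255).astype(np.uint8),None,fx=2.6,fy=2.6)
o=np.zeros((600,800,3),np.uint8); o[:a.shape[0],:a.shape[1]]=a; o[310:310+b.shape[0],:b.shape[1]]=b; o[310:310+c.shape[0],400:400+c.shape[1]]=c
cv2.imwrite('pics/last.png',o)
E
```

```text
18.4 [ 438.2  -165.69  152.32] [-0.67  0.21  1.86  0.11  0.97 -2.36]
shift [ 0.1 -1.7  0.8] turn [-0.41 -0.04 -0.  ]
shift [90.1 -1.7  0.9] turn [-0.41 -0.04 -0.  ]
[[278.46 235.82]
 [278.91 195.05]
 [279.92 370.92]]
```

Call:
carry_out(
  deltas=[
    [-0.5,25,-1.7,0.8,-0.4,0,0],
    [-0.5,50,-1.7,0.8,-0.4,0,0],
    [-0.5,75,-1.7,0.8,-0.4,0,0],
    [-0.5,90,-1.7,0.9,-0.4,0,0],
    [0.8,90,-1.7,0.9,-0.4,0,0],
  ],
  newtons=25,
)

```text
time_s: 19.12
eef_pos: [451.6, -164.4, 62.3]
ee_rot: [0.753, -0.021, 0.657, 0.026]
force: [0.6, -0.4, 0.2]
grip_width: 0.554
```

Call:
carry_out(
  deltas=[
    [1,0,0,0,0,0,0],
    [1,0,0,0,0,0,0],
    [1,0,0,0,0,0,0],
    [1,0,0,0,0,0,0],
    [1,0,0,0,0,0,0],
  ],
)

```text
time_s: 19.75
eef_pos: [452.1, -165.2, 63.5]
ee_rot: [0.754, -0.022, 0.656, 0.026]
force: [-1.5, 0.3, 6.1]
grip_width: 0.205
```

```bash
python3 - <<'E'
from h import *
s=ctrl.sense(); print(s['time_s'],s['eef_pos'],s['grip_width'],s['force'],s['wrist_torque'])
d=np.array([.073,-.997,0]); delta(s['eef_pos']+100*d,q2R(s['ee_rot']),s)
E
```

```text
19.75 [ 452.11 -165.22   63.53] 0.20463699806134514 [-1.48  0.26  6.12] [-0.07  0.26  0.01]
shift [  -0.  -100.     0.6] turn [0. 0. 0.]
```

Call:
carry_out(
  deltas=[
    [1,0,-10,0,0,0,0],
    [1,0,-26,0,0,0,0],
    [1,0,-44,0,0,0,0],
    [1,0,-60,0,0,0,0],
    [1,0,-70,0,0,0,0],
  ],
)

```text
time_s: 20.38
eef_pos: [457.8, -235.5, 63.6]
ee_rot: [0.755, -0.022, 0.655, 0.025]
force: [8.2, 4.1, 3.6]
grip_width: 0.202
```

```bash
python3 - <<'E'
from h import *
s=ctrl.sense(); print(s['time_s'],s['eef_pos'],s['grip_width'],s['force'],s['wrist_torque'],s['joints'])
s2,it=snap('top','t12')
# jar rim centre now: blue arm / rim shift vs before
c=proj([[572.5+.073*70,-157.6-70,46]],'top')[0].round().astype(int); w=it[c[1]-26:c[1]+26,c[0]-26:c[0]+26]; g=cv2.cvtColor(w,cv2.COLOR_BGR2GRAY)
k,l,st,ce=cv2.connectedComponentsWithStats((g>.8*g.max()).astype(np.uint8)); print(c,g.max(),[(int(a[4]),(b+c-26).round(0).tolist()) for a,b in zip(st[1:],ce[1:]) if a[4]>3])
E
```

```text
20.375 [ 457.77 -235.5    63.56] 0.20231472095570788 [8.24 4.08 3.55] [ 0.57 -1.17  0.04] [-0.76  0.44  1.82  0.15  0.79 -2.49]
[470 195] 120 [(35, [476.0, 177.0]), (37, [483.0, 187.0]), (39, [486.0, 196.0]), (38, [482.0, 205.0]), (6, [470.0, 211.0])]
```

Call:
carry_out(
  deltas=[
    [1,0,-12,1.2,0,0,0],
    [1,0,-32,1.8,0,0,0],
    [1,0,-54,2.4,0,0,0],
    [1,0,-76,3,0,0,0],
    [1,0,-92,3.4,0,0,0],
  ],
)

```text
time_s: 21.05
eef_pos: [465.3, -327.0, 63.6]
ee_rot: [0.753, -0.021, 0.657, 0.026]
force: [-9.5, 3.3, 9.8]
grip_width: 0.205
```

```bash
python3 - <<'E'
from h import *
s=ctrl.sense(); print(s['time_s'],s['eef_pos'],s['grip_width'],s['force'],s['wrist_torque'],s['joints'])
E
```

```text
21.05 [ 465.27 -327.04   63.57] 0.20492666064225543 [-9.46  3.27  9.82] [0.3  1.08 0.07] [-0.87  0.54  1.64  0.14  0.88 -2.59]
```

Call:
carry_out(
  deltas=[
    [1,0,-7,-0.8,0,0,0],
    [1,0,-14,-0.8,0,0,0],
    [1,0,-20,-0.8,0,0,0],
    [1,0,-25,-0.7,0,0,0],
    [1,0,-28,-0.7,0,0,0],
  ],
)

```text
time_s: 21.68
eef_pos: [467.5, -354.4, 63.6]
ee_rot: [0.754, -0.022, 0.656, 0.026]
force: [-0.4, 3.7, 6.2]
grip_width: 0.204
```

Call:
carry_out(
  deltas=[
    [1,0,-2,0,0,0,0],
    [1,0,-4,0.1,0,0,0],
    [1,0,-6,0.1,0,0,0],
    [1,0,-8,0.2,0,0,0],
    [1,0,-9,0.2,0,0,0],
  ],
)

```text
time_s: 22.3
eef_pos: [468.2, -363.2, 63.6]
ee_rot: [0.754, -0.022, 0.656, 0.026]
force: [-1.7, 2.8, 6.1]
grip_width: 0.201
```

```bash
python3 - <<'E'
from h import *
s=ctrl.sense(); print(s['time_s'],s['eef_pos'],s['grip_width'],s['force'],s['wrist_torque'],s['joints'])
E
```

```text
22.3 [ 468.21 -363.21   63.58] 0.201041627292313 [-1.68  2.81  6.13] [0.32 0.17 0.06] [-0.91  0.59  1.56  0.14  0.92 -2.63]
```

Call:
carry_out(
  deltas=[
    [1,0,-1.5,0,0,0,0],
    [1,0,-3,0,0,0,0],
    [1,0,-4.5,0.1,0,0,0],
    [1,0,-6,0.1,0,0,0],
    [1,0,-7,0.1,0,0,0],
  ],
)

```text
time_s: 22.92
eef_pos: [468.6, -368.2, 63.5]
ee_rot: [0.753, -0.02, 0.657, 0.028]
force: [-3.8, 15.7, 14.9]
grip_width: 0.204
```

Call:
carry_out(
  deltas=[
    [1,0,-0.4,0,0,0,0],
    [1,0,-0.8,0,0,0,0],
    [1,0,-0.8,0,0,0,0],
    [1,0,-0.8,0,0,0,0],
    [1,0,-0.8,0,0,0,0],
  ],
)

```text
time_s: 23.55
eef_pos: [468.6, -368.3, 63.5]
ee_rot: [0.753, -0.02, 0.657, 0.028]
force: [-5.1, 16.5, 15.1]
grip_width: 0.204
```

Call:
carry_out(
  deltas=[
    [-0.4,0,0,0,0,0,0],
    [-0.4,0,0,0,0,0,0],
    [-0.4,0,0,0,0,0,0],
    [-0.4,0,0,0,0,0,0],
    [-0.4,0,0,0,0,0,0],
  ],
)

```text
time_s: 24.18
eef_pos: [468.6, -371.0, 62.4]
ee_rot: [0.753, -0.021, 0.657, 0.026]
force: [-0.2, -0.2, 1.3]
grip_width: 0.701
```

Call:
carry_out(
  deltas=[
    [-0.4,-20,0,0,0,0,0],
    [-0.4,-50,0,0,0,0,0],
    [-0.4,-80,0,-20,0,0,0],
    [-0.4,-110,0,-60,0,0,0],
    [-0.4,-130,0,-110,0,0,0],
  ],
)

```text
time_s: 24.8
eef_pos: [341.3, -380.0, 177.4]
ee_rot: [0.754, -0.022, 0.656, 0.026]
force: [-0.1, -0.8, 0.1]
grip_width: 0.698
```

```bash
python3 - <<'E'
from h import *
s,im=snap('side','s20'); s,it=snap('top','t20'); print(s['time_s'],s['eef_pos'],s['force'],s['grip_width'])
a=cv2.resize(np.clip(im[230:420,230:560]*1.3,0,255).astype(np.uint8),None,fx=1.5,fy=1.5)
im2=np.clip(im[150:290,220:360]*1.3,0,255).astype(np.uint8)
b=cv2.resize(im2,None,fx=2,fy=2); c=cv2.resize(np.clip(it[130:290,215:559]*1.5,0,255).astype(np.uint8),None,fx=2.3,fy=2)
print(a.shape,b.shape,c.shape)
o=np.zeros((600,800,3),np.uint8); o[:285,:495]=a; o[:280,500:780]=b; o[287:600,:791]=c[:313]
cv2.imwrite('pics/last.png',o)
E
```

```text
24.85 [ 337.14 -380.67  178.3 ] [-0.24 -4.15  1.92] 0.7027835784024306
(285, 495, 3) (280, 280, 3) (320, 791, 3)
```

View pics/last.png

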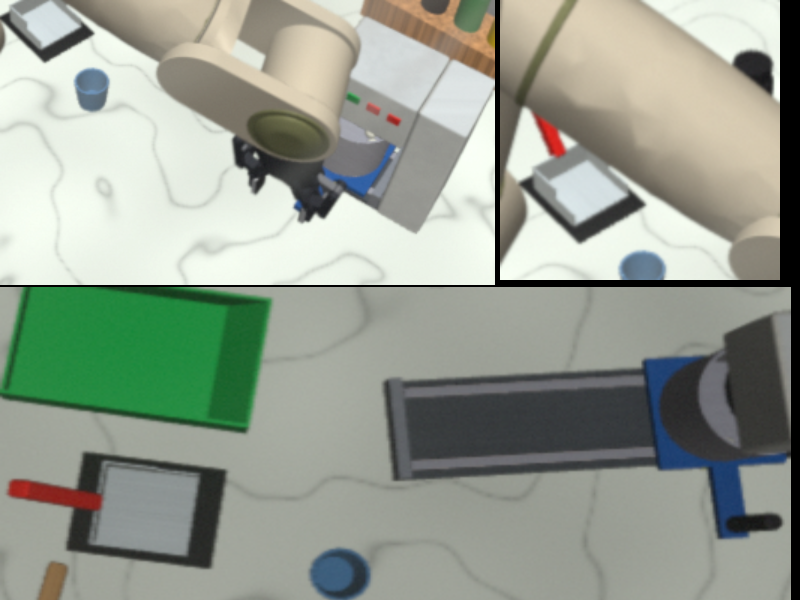

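Call:
carry_out(
  deltas=[
    [-0.4,0,0,0,0,0,0],
    [-0.4,0,0,0,0,0,0],
    [-0.4,0,0,0,0,0,0],
    [-0.4,0,0,0,0,0,0],
    [-0.4,0,0,0,0,0,0],
  ],
)

```text
time_s: 25.52
eef_pos: [342.4, -379.7, 176.1]
ee_rot: [0.753, -0.021, 0.657, 0.026]
force: [0.5, -0.3, -0.6]
grip_width: 0.7
```

```bash
python3 - <<'E'
from h import *
from rig import order
s=ctrl.sense(); print(s['time_s'],s['force'])
print('post',unproj([(550.5,247.5)],100,'top'))
print(order.finish_job())
E
```

```text
25.525 [ 0.46 -0.25 -0.62]
post [[ 464.37 -367.86  100.  ]]
the job is handed in; nothing more can be done
None
```

The job is handed in at 25.5 s of robot time. All five balls went from the tray into the jar in one scoop. The scoop is back level in the middle of its mat, and the carrier was then slid home by its post.

**Balls:** After the pour the top camera showed five separate white blobs in the jar, and the tray looked empty in the last picture. Part-way along the slide the same count found four clear blobs and a fifth cut off at the edge of my search window. The jar could not be counted again under the head.

**Scoop:** My estimate puts its centre within about 1 mm of the mat's centre and its pitch within about 0.1°. In the last picture the margins look even to 1–2 mm.

**Carrier:**
- It moved about 203 mm, then stopped with about 16 N against it, and a further push did not shift it.
- The head's front edge sits about 50 mm short of the jar's axis, which fits the home position. The stop itself was never visible.

**Limits:** No force reading I took came near its limit. The largest were about 18 N at the ramp and 23 N at the stop. At hand-in the arm was clear, with nearly zero force on it. I saw none of the other items on the bench disturbed, but I did not measure their positions.

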